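Gauge the depth of a guide socket

ROBOT

A 6-joint arm with a two-finger parallel gripper is mounted at the origin on the work surface. World frame = base frame: x ahead of the robot, y to its left, z up, the work surface at z = 0. Lengths are in mm, angles in degrees, forces in N, time in s.
With the tool pointing down it reaches from about 350 to 850 mm from the base axis. Payload 8.1 kg.
Tool frame: the origin (TCP) lies midway between the tips of the shut fingers; the grasp point (between the pads) lies 19 mm behind it (r.pinch_z is the distance from the TCP to the grasp point, in mm); z points along the fingers, y is the line along which they close (so a half turn about z gives the same grasp; the last joint's range is limited). The gripper opens to 85 mm and grips with 20 to 120 N. Pads are 22 mm wide; open, the fingers measure 114 mm over their backs; the gripper's body (76 mm by 85 mm) begins 54 mm behind the grasp point. The pads swing forward as they close: fully open they stand 13 mm farther back than shut.
Start: joints at [60.768, 7.471, 85.268, -0, 87.261, -4.893], TCP at [247.263, 546.686, 199.792] pointing down, gripper open.
Joint ranges: [-169.43, 169.43], [-51.17, 129.36], [1.28, 143.12], [-76.62, 256.62], [0, 156.53], [-152.29, 152.29]. Speed limits (degrees/s): [136.94, 136.94, 159.86, 180, 180, 180].

INTERFACE

Orientations are given as [roll, pitch, yaw] about the fixed x, y, z axes, in that order (R = Rz(yaw) Ry(pitch) Rx(roll)).
In Python, from bench import sensors, optics, job, r gives the robot as it stands.
- The arm moves only by the tool play_rows, never from a script. Its argument "motion" is a list that holds one entry, the list of rows, each a list of 6 numbers: the shift along the tool's x, y, z in cm, then the turn, a rotation vector about the tool's x, y, z in degrees. In form: [[[x, y, z, ax, ay, az], ...]]. A call has 1 to 5 rows; each row is the pose to reach, as a shift and turn from the pose commanded when the call began, along the tool's axes at that moment; what a row does not reach only later rows make up. A row lasts 1/10 s, in which the tool goes at most 50 mm and 8.59 degrees, less where a joint would pass 70% of its speed; a pose out of reach is approached as far as the arm can. A call with a gripper value outside its range is refused whole. "jaw" is the opening, from 0 (shut) to 1 (fully open), set as the call begins (left out, the last holds). The fingers move at their own pace and stop on an object; "squeeze" is the grip in N (left out, the last holds). Time passes only in rows, so rows that repeat a pose let the fingers close. It gives the time, the measured TCP pose, the force, the opening and the grip force at its end, in the units of the state.
- sensors.sense(): the state, without advancing time (a new reading comes with each control period).
- optics.snapshot(name): name is "scene" or "top" or "wrist"; returns a dict with "pixels" (384x512x3 uint8, red, green, blue), "mtx" (3x3 intrinsics, pixels), "k1" (the pictures are not rectified: a ray, as slopes to the right and down, at radius r is drawn at 1 + k1 r^2 times it, then the intrinsics apply), "R" (3x3) and "t" (3): a world point X has camera coordinates R X + t; the wrist camera has in their place "T_tool_cam" (4x4, takes a point from camera to tool coordinates, whose origin is the TCP and whose axes are the flange's). Camera axes: x right, y down, z forward; pixel columns grow to the right and rows downward; lengths in mm; the calibration is good to about 2 mm. A picture is of the moment at which its call begins: read the wrist's pose just before it. There is no depth.
- job.hand_in(): hands the job in; it is judged then, once.
The state is a dict: "time": time; "joint_pos": joint angles; "qd": joint speeds; "joint_efforts": joint torques, N m; "tool_pos": TCP position; "tcp_rot": TCP orientation; "ft_force": force on the tool from outside, world axes, zero at the start; "wrist_torque": the same for the moment, N m; "finger_gap": finger opening in mm; "grip_force": force on a finger pad.
Only numpy, scipy, OpenCV 4.12 (cv2) and the standard library are available. Lean on these libraries where they do the work, as an engineer would, in place of code of your own. Each camera call takes 0.05 s, during which the arm holds its last target. There are 200 camera calls.

TASK

Measure how deep the guide socket on the equipment unit is: take the depth gauge out of its stand and push it upright into the socket, past the spring grip inside, until its foot stands on the bottom while the collar is still clear of the rim. Then slide the collar down the rod until it rests flat on the socket's rim, and leave the gauge standing there. Work gently, never pressing on the socket with more than 30 N, and leave the handset, screwdriver and tray where they are.

Things in the scene. Friction and masses are not known exactly. Their poses are not given: they have to be found in the camera images.
- gauge_head (a point): centre of the gauge's head. The depth gauge stands upright in its stand at first: a steel rod 12 mm in diameter, 92 mm long, with a dark round head on top, 20 mm in diameter and 24 mm tall (116 mm overall, about 120 g). This point is on the rod's axis, 12 mm below the very top and 104 mm above the foot; z axis along the rod towards the head
- gauge_foot (a point): centre of the gauge's lower end face, on the rod's axis. The last 4 mm of the rod taper to a diameter of 7 mm. In the stand it is 10 mm above the table, 40 mm deep in a loose hole (14 mm wide) that lets the gauge lean slightly
- collar_under (a point): centre of the underside of the gauge's collar, on the rod's axis: an aluminium ring 44 mm in diameter and 18 mm tall (60 g) that slides on the rod below the head, stays where it is put and slides under a push of 1 to 3 N. At first 8 to 12 mm of bare rod show between its top and the head; it can go down until its top is 58 mm below the head
- collar_top (a point): centre of the collar's upper face, 18 mm above collar_under. The collar is wider than the head, so it can be pushed down from above by fingertips on both sides of the head, or pinched round its outside
- socket_rim (a point): centre of the socket's flat top rim, at the mouth of its bore, 85 mm above the table; z up. The socket is an upright aluminium tube, 36 mm outside, 14 mm bore. From about 10 mm below the rim, spring tongues inside grip the rod and resist its sliding with 8 to 16 N, so that it does not sink by its own weight
- unit: the equipment unit, fixed: a dark flat case 140 x 200 x 44 mm (x, y, z) with a blue front on its -x side; the socket rises 41 mm from the middle of its top. Origin at the centre of its underside. The socket's bore is blind: its depth below the rim differs each time, from 36 to 54 mm, and has to be felt (at the bottom the resistance rises steeply)
- stand: the gauge's stand, fixed: a black plastic block 70 x 70 x 50 mm with the hole in the middle of its top. Origin at the centre of its underside
- gauge: the depth gauge (with its collar); origin at the foot, z along the rod towards the head
- handset_mid (a point): middle of a grey telephone test handset, 205 x 48 x 42 mm, lying on the bench; 20 mm above the bench; bystander
- screwdriver: a screwdriver 180 mm long lying on the bench; bystander
- tray: an empty white open tray 80 x 130 x 35 mm, origin at the centre of its underside; bystander
Not all that is in view belongs to the job. Of the things that look like the unit, the larger one is meant. Of the things that look like the gauge, the larger one is meant.

How it is judged:
By the outcome, as a careful person would: the job done as asked, in the order asked, and still so for the second after the job is handed in, with the robot touching nothing.
It also fails if it takes over 72 s, if anything falls off the work surface, if the arm or the gripper's body presses on something with over 40 N, if the wrist force passes 120 N, or if a joint passes its speed limit or range.

## Working session

There is one attempt and no reset: what is moved stays moved. The work goes in short steps, Python scripts to look and compute and a tool call to move; the robot and the scene stay as the last step left them, time stands still between calls to the robot, and variables do not carry over. Pictures are saved under pics/ and viewed, at most 10 in all, crops included, and the job is handed in when it is done.

Besides the shell and the picture viewer there is one more tool, called after ">>>" in YAML: its name, and indented under it one key for each argument. play_rows: Moves the arm, as the interface text tells. Its arguments: {"type":"object","properties":{"motion":{"type":"array","items":{"type":"array","items":{"type":"array","items":{"type":"number"}}}},"jaw":{"type":"number"},"squeeze":{"type":"number"}},"required":["motion"]}

```bash
mkdir -p pics; ls; cat > h.py <<'E'
import numpy as np, cv2
from bench import sensors, optics, job, r
from scipy.spatial.transform import Rotation as Ro
def cam(n):
    s=sensors.sense(); d=optics.snapshot(n); K=np.array(d['mtx'])
    if n=='wrist':
        T=np.array(d['T_tool_cam']); Rt=Ro.from_euler('xyz',s['tcp_rot'],degrees=True).as_matrix()
        Rwc=Rt@T[:3,:3]; c=Rt@T[:3,3]+np.array(s['tool_pos'])
    else:
        Rwc=np.array(d['R']).T; c=-Rwc@np.array(d['t'])
    return dict(img=cv2.cvtColor(np.array(d['pixels']),cv2.COLOR_RGB2BGR),K=K,k1=d['k1'],Rwc=Rwc,c=c)
def ray(v,u):
    K=v['K']; p=np.array([(u[0]-K[0,2])/K[0,0],(u[1]-K[1,2])/K[1,1]]); q=p.copy()
    for _ in range(20): q=p/(1+v['k1']*(q@q))
    d=v['Rwc']@np.array([q[0],q[1],1]); return d/np.linalg.norm(d)
def onz(v,u,z):
    d=ray(v,u); return v['c']+d*(z-v['c'][2])/d[2]
def tri(v1,u1,v2,u2):
    A=np.zeros((3,3));b=np.zeros(3)
    for v,u in((v1,u1),(v2,u2)):
        d=ray(v,u);P=np.eye(3)-np.outer(d,d);A+=P;b+=P@v['c']
    return np.linalg.solve(A,b)
def proj(v,X):
    p=v['Rwc'].T@(np.array(X,float)-v['c']);q=p[:2]/p[2];q=q*(1+v['k1']*(q@q))
    return np.array([v['K'][0,0]*q[0]+v['K'][0,2],v['K'][1,1]*q[1]+v['K'][1,2]])
E
python3 - <<'E'
from h import *
ss=sensors.sense();print(ss,r.pinch_z)
for n in('scene','top','wrist'):
    v=cam(n);cv2.imwrite(f'pics/{n}0.png',v['img']);print(n,v['c'],v['Rwc'][:,2],v['k1'],v['K'][0])
E
```

```text
pics
{'time': 0.0, 'joint_pos': array([ 6.07653627e+01,  7.51906724e+00,  8.53309170e+01, -1.71868243e-03,
        8.72614994e+01, -4.89385449e+00]), 'qd': array([-0.00201827, -0.02276733,  0.01913166,  0.03577505,  0.12414237,
       -0.02550213]), 'joint_efforts': array([ 1.51939485e-04, -5.69410086e+01, -5.00547802e+01, -1.43525563e-04,
        1.50642759e-02, -1.50297575e-05]), 'tool_pos': array([246.98726705, 546.11553435, 198.68752968]), 'tcp_rot': array([-1.79888776e+02, -7.80037662e-03,  1.55659293e+02]), 'ft_force': array([ 0.05318655,  0.00428554, -0.34895243]), 'wrist_torque': array([-0.05360078,  0.0691805 ,  0.02821445]), 'grip_force': 0.0, 'finger_gap': 85.11304235631003} 18.700000000000003
scene [1474.51667078   96.84509615  823.13559845] [-0.79101063 -0.0889103  -0.60530747] 0.05718200815046138 [431.36193518   0.         248.03731816]
top [ 396.64014241  -19.73466962 1148.87456628] [ 0.13874256 -0.00753951 -0.99029978] 0.04340811148050294 [432.24376725   0.         254.75904864]
wrist [172.24876004 580.63721322 373.33997295] [ 0.28738804 -0.13124332 -0.9487799 ] -0.06732938631992638 [278.02314346   0.         260.12924638]
```

View pics/scene0.png

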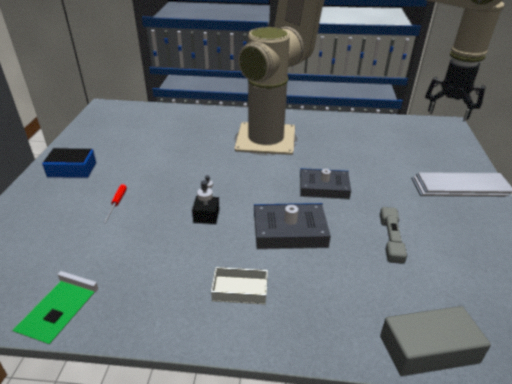

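View pics/top0.png

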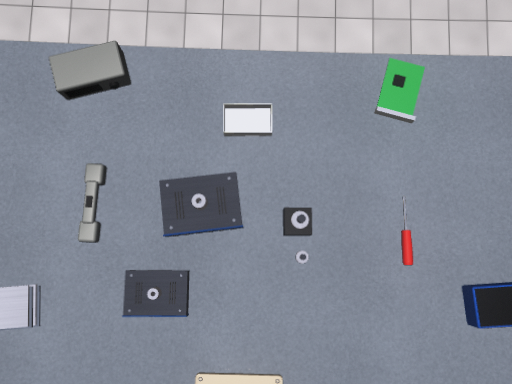

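Candidates (scene/top pixels):
- **Gauge:** the one in the black stand at (205,195)/(300,219), or a smaller lookalike at (208,182)/(302,257).
- **Unit:** the large case at (290,225)/(200,203), or the small case at (325,182)/(155,293).

By the description I choose the gauge in the stand and the large case. I'll check that with one crop.

```bash
python3 - <<'E'
from h import *
s=cam('scene');t=cam('top')
a=cv2.resize(s['img'][165:235,180:340],None,fx=5,fy=5,interpolation=cv2.INTER_CUBIC)
b=cv2.resize(t['img'][170:275,150:330],(800,467))[:240] if 0 else cv2.resize(t['img'][185:270,180:330],(400,227),interpolation=cv2.INTER_CUBIC)
o=np.zeros((577,800,3),np.uint8);o[:350]=a;o[350:,:400]=b
cv2.imwrite('pics/crop1.png',o)
print('rim',onz(t,(198.5,201),85),'scene',onz(s,(291.5,208),85))
print('collar top ~',onz(t,(300,219),90),'small',onz(t,(302,257),60))
# stand / case contours in top
g=cv2.cvtColor(t['img'],cv2.COLOR_BGR2GRAY);m=(g<62).astype(np.uint8)
c,_=cv2.findContours(m,cv2.RETR_EXTERNAL,2)
for k in c:
    if cv2.contourArea(k)>300:
        R=cv2.minAreaRect(k);P=[onz(t,p,0)[:2].round() for p in cv2.boxPoints(R)];print(R,P)
E
```

```text
rim [529.25661133 111.07083705  85.        ] scene [530.79900275 111.63034372  85.        ]
collar top ~ [ 491.18319853 -140.45366067   90.        ] small [ 399.0408914  -149.96919294   60.        ]
((493.7655334472656, 306.4822998046875), (39.1131706237793, 37.11760711669922), 86.18592071533203) [array([ 333., -602.]), array([ 343., -697.]), array([ 245., -697.]), array([ 236., -604.])]
((487.9212951660156, 304.89849853515625), (42.67698287963867, 49.30295944213867), 85.91438293457031) [array([ 339., -572.]), array([ 352., -697.]), array([ 246., -698.]), array([ 233., -574.])]
((297.0, 221.0), (26.0, 28.0), 90.0) [array([ 527., -105.]), array([ 530., -180.]), array([ 460., -180.]), array([ 458., -106.])]
((99.97380065917969, 82.65916442871094), (38.6323127746582, 75.42945861816406), 50.98059844970703) [array([831., 515.]), array([974., 366.]), array([890., 294.]), array([749., 444.])]
```

View pics/crop1.png

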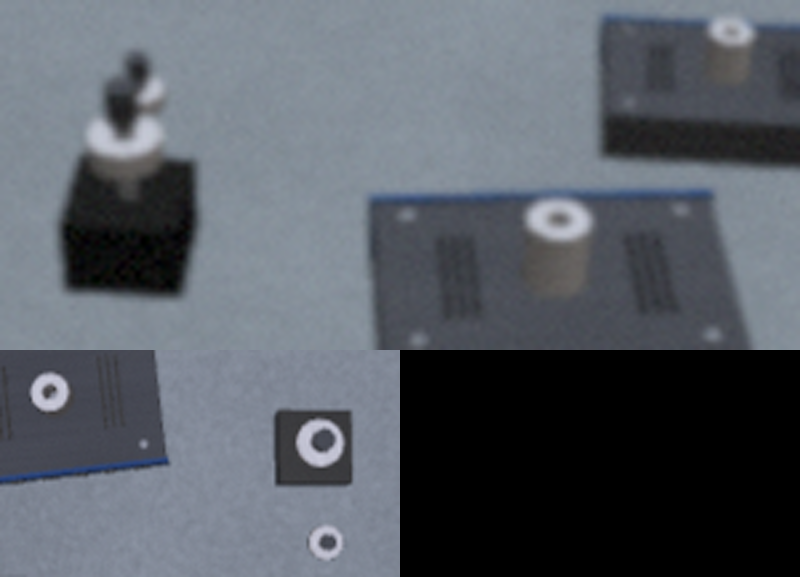

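The crop shows the gauge in the stand with its head at about (300,219) top, and it is clearly larger than the free-standing lookalike at (302,257). The large unit's rim is at about (199,201) top. The choice holds, so I'll go above the socket for a close look on the way.

>>> play_rows:
  motion:
    - [[-3.97,-2.54,0,0,0,8.5],[-7.94,-5.08,0,0,0,17],[-11.91,-7.62,0,0,0,25.5],[-15.88,-10.16,0,0,0,34],[-19.85,-12.7,0,0,0,42.5]]

```text
time: 0.75
tool_pos: [376.4, 347.5, 199.8]
tcp_rot: [180.0, 0.0, 112.8]
ft_force: [1.0, 0.5, -0.2]
finger_gap: 85.4
grip_force: 0.0
```

>>> play_rows:
  motion:
    - [[-4.66,0.81,0,0,0,4.63],[-9.32,1.62,0,0,0,9.26],[-13.98,2.43,0,0,0,13.9],[-18.64,3.24,0,0,0,18.5],[-23.3,4.05,0,0,0,23.16]]

```text
time: 1.25
tool_pos: [505.4, 149.1, 199.9]
tcp_rot: [180.0, -0.0, 89.8]
ft_force: [0.9, 0.5, 0.0]
finger_gap: 85.4
grip_force: 0.0
```

>>> play_rows:
  motion:
    - [[-3.97,2.57,0,0,0,0],[-3.97,2.57,0,0,0,0],[-3.97,2.57,0,0,0,0]]

```text
time: 1.55
tool_pos: [530.6, 110.1, 199.5]
tcp_rot: [-180.0, -0.0, 89.9]
ft_force: [0.1, 0.1, 0.4]
finger_gap: 85.1
grip_force: 0.0
```

```bash
cat >> h.py <<'E'
def bright(v,X,rad,th=150):
    """centroid+min circle of bright (ring) blob nearest projected X"""
    u=proj(v,X);g=cv2.cvtColor(v['img'],cv2.COLOR_BGR2GRAY);m=(g>th).astype(np.uint8)
    c,_=cv2.findContours(m,cv2.RETR_EXTERNAL,2);o=[]
    for k in c:
        if cv2.contourArea(k)<60: continue
        e=cv2.fitEllipse(k)
        if np.hypot(*(np.array(e[0])-u))<rad:o.append((e[0],e[1],cv2.contourArea(k)))
    return u,o
E
python3 - <<'E'
from h import *
v=cam('wrist');cv2.imwrite('pics/w1.png',v['img'])
for th in(140,170,200):
    u,o=bright(v,(530,111,85),60,th);print(u)
    for e in o:print(th,e,onz(v,e[0],85))
E
```

```text
[260.45295691 176.84255528]
140 ((214.3682861328125, 196.61651611328125), (304.65399169921875, 577.1249389648438), 153180.0) [478.95940773  88.49060239  85.        ]
[260.45295691 176.84255528]
170 ((262.1215515136719, 174.11517333984375), (31.156972885131836, 31.84132194519043), 773.0) [531.8025059  114.03724067  85.        ]
[260.45295691 176.84255528]
200 ((262.1304931640625, 174.10971069335938), (29.503076553344727, 30.653261184692383), 703.0) [531.81212464 114.04328716  85.        ]
```

View pics/w1.png

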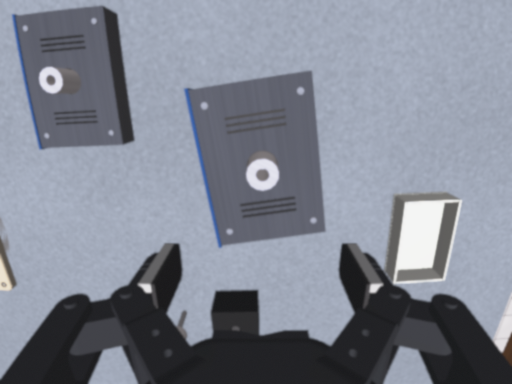

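>>> play_rows:
  motion:
    - [[-5,-0.78,0,0,0,0],[-10,-1.56,0,0,0,0],[-15,-2.34,0,0,0,0],[-20,-3.12,0,0,0,0],[-24.9,-3.9,0,0,0,0]]

```text
time: 2.1
tool_pos: [491.3, -135.8, 200.1]
tcp_rot: [180.0, -0.0, 90.2]
ft_force: [0.7, 0.1, 0.3]
finger_gap: 85.6
grip_force: 0.0
```

>>> play_rows:
  motion:
    - [[0,0,0,0,0,0],[0,0,0,0,0,0]]
  jaw: 0.65

```text
time: 2.3
tool_pos: [491.5, -135.5, 199.8]
tcp_rot: [180.0, -0.0, 89.9]
ft_force: [0.7, 0.6, -0.6]
finger_gap: 58.8
grip_force: 0.0
```

```bash
python3 - <<'E'
from h import *
v=cam('wrist');cv2.imwrite('pics/w2.png',v['img']);s=sensors.sense();print(s['tool_pos'],s['tcp_rot'],s['finger_gap'])
print(proj(v,(491,-140,126)),proj(v,(491,-140,92)))
E
```

```text
[ 491.7412637  -134.49564909  199.81081853] [ 1.79993322e+02 -4.08755645e-02  9.00401154e+01] 55.56348678700842
[260.48548021 194.05997272] [260.43735054 183.53759232]
```

View pics/w2.png

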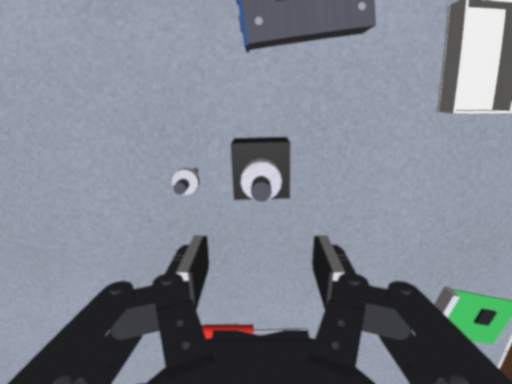

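w1 shows the rim at (262,174). w2 shows the gauge's collar at about (261,180) with its dark head at (261,189), and the lookalike to the left at (184,182).

```bash
cat > m.py <<'E'
from h import *
def gauge(v):
    g=cv2.cvtColor(v['img'],cv2.COLOR_BGR2GRAY)
    crop=cv2.resize(g[130:220,215:310],None,fx=6,fy=6,interpolation=cv2.INTER_CUBIC)
    return crop
E
python3 - <<'E'
from h import *
img=cv2.imread('pics/w2.png');v=cam('wrist');g=cv2.cvtColor(v['img'],cv2.COLOR_BGR2GRAY)
s=[sensors.sense()['tool_pos'] for _ in range(3)];print(s)
for th in(140,170,200):
    m=np.zeros_like(g);m[140:215,236:288]=(g[140:215,236:288]>th)*255
    c,_=cv2.findContours(m,cv2.RETR_EXTERNAL,2)
    for k in c:
        if cv2.contourArea(k)>100:
            h=cv2.convexHull(k);(x,y),rr=cv2.minEnclosingCircle(h[h[:,0,1]<187] if 1 else h);e=cv2.fitEllipse(h);print(th,e,cv2.boundingRect(k),onz(v,e[0],92))
print('\n'.join(' '.join('%3d'%q for q in row) for row in g[170:206,246:278:1]))
E
```

```text
[array([ 491.91265778, -134.01955337,  199.77332755]), array([ 491.91265778, -134.01955337,  199.77332755]), array([ 491.91265778, -134.01955337,  199.77332755])]
140 ((261.4434814453125, 205.09214782714844), (51.74470901489258, 87.90665435791016), 177.8057098388672) (236, 162, 52, 53) [ 492.35924701 -163.57421809   92.        ]
170 ((260.4772644042969, 181.54287719726562), (37.53506088256836, 39.422637939453125), 85.4241943359375) (241, 163, 40, 35) [ 491.29347102 -136.8086256    92.        ]
200 ((260.5310974121094, 181.7640838623047), (35.71430969238281, 37.534122467041016), 83.05680084228516) (242, 164, 38, 32) [ 491.35062821 -137.05312167   92.        ]
195 204 208 210 212 214 215 215 216 215 215 214 213 213 212 213 213 213 214 214 214 215 215 215 215 216 216 215 211 199 175 141
206 210 212 214 215 216 216 215 214 214 213 212 212 212 213 214 214 214 215 215 215 215 216 216 216 216 215 215 213 208 195 167
212 215 215 215 216 215 214 214 213 212 212 213 213 214 214 214 215 215 215 216 216 216 216 216 215 215 214 214 213 212 206 187
215 216 216 215 214 214 213 212 212 212 213 214 2
[... 3474 characters left out ...]
  92  96 101 113 130 146 154 150 142 137 135 133 132 133 135
146 146 144 144 145 149 154 156 150 139 127 118 110 104 102 101 102 104 111 120 132 144 152 154 153 152 150 149 147 145 146 150
156 155 154 153 153 154 155 155 154 151 146 139 133 126 122 123 125 128 131 139 147 152 154 155 156 156 155 153 150 149 150 152
158 157 156 155 154 154 153 152 152 152 153 152 150 146 143 143 145 146 148 151 153 154 154 154 155 156 155 153 152 151 152 153
157 157 156 156 155 153 152 150 150 150 153 155 155 154 153 152 153 154 154 155 155 155 154 154 154 154 154 153 153 154 155 155
156 156 157 157 155 153 151 150 149 150 152 154 155 154 154 153 154 154 155 155 155 154 154 153 153 153 153 152 155 157 158 156
```

>>> play_rows:
  motion:
    - [[-0.35,-0.05,2,0,0,0],[-0.35,-0.05,4.5,0,0,0],[-0.35,-0.05,7,0,0,0],[-0.35,-0.05,9.2,0,0,0],[-0.35,-0.05,10.2,0,0,0]]

```text
time: 2.9
tool_pos: [490.2, -136.6, 95.4]
tcp_rot: [-179.8, -0.1, 90.2]
ft_force: [0.2, 0.7, -0.7]
finger_gap: 55.5
grip_force: 0.0
```

>>> play_rows:
  motion:
    - [[0,0,0,0,0,0],[0,0,0,0,0,0],[0,0,0,0,0,0],[0,0,0,0,0,0],[0,0,0,0,0,0]]
  jaw: 0.1
  squeeze: 60

```text
time: 3.4
tool_pos: [491.8, -139.6, 98.7]
tcp_rot: [179.9, 0.0, 90.0]
ft_force: [0.7, 0.6, 0.1]
finger_gap: 8.6
grip_force: 0.0
```

```bash
python3 - <<'E'
from h import *
s=sensors.sense();print(s['tool_pos'],s['tcp_rot'],s['finger_gap'],s['grip_force'],s['ft_force'],s['wrist_torque'])
v=cam('wrist');w=cam('scene')
o=np.vstack([cv2.resize(v['img'][110:290,130:390],(780,540))[:300],cv2.resize(w['img'][160:230,170:350],(770,300),interpolation=cv2.INTER_CUBIC)[:, :780] if 0 else cv2.copyMakeBorder(cv2.resize(w['img'][160:230,170:340],(728,300),interpolation=cv2.INTER_CUBIC),0,0,0,52,0)])
cv2.imwrite('pics/g1.png',o)
E
```

```text
[ 491.77267222 -139.58120954   98.73218626] [1.79917785e+02 3.26237583e-02 8.99953998e+01] 8.587489312210861 0.0 [0.68568228 0.58949377 0.05187091] [ 0.00833913  0.04461494 -0.0243615 ]
```

View pics/g1.png

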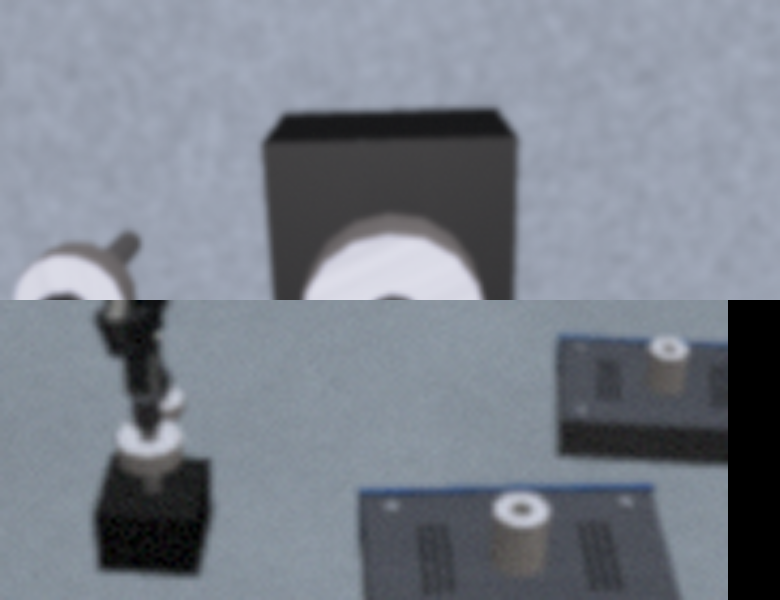

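The gap closed to 8.6 mm with no grip, so the fingers missed the head. The collar's centre lies below my crop, so I'll view the full wrist picture.

```bash
python3 - <<'E'
from h import *
v=cam('wrist');cv2.imwrite('pics/g2.png',v['img'])
s=sensors.sense();p=s['tool_pos'];print(p,s['finger_gap'],proj(v,p),proj(v,p+[0,0,19]),v['c']-p,v['Rwc'][:,2])
print(proj(v,(491,-137.3,126)))
E
```

```text
[ 491.3341698  -139.50375179   98.12995292] 8.336660173919586 [261.1881393  222.91252309] [261.32434118 235.88539822] [ -0.81888458  82.00178177 174.63127302] [ 5.88729473e-04 -3.15819329e-01 -9.48819163e-01]
[260.83676845 239.60780358]
```

View pics/g2.png

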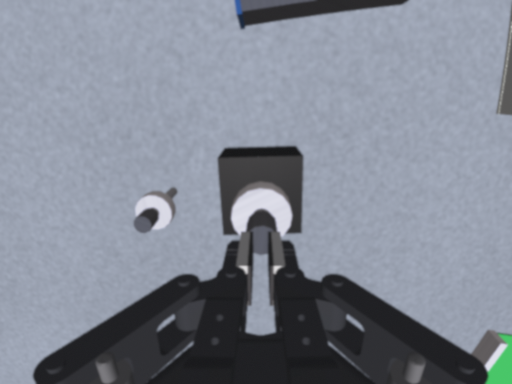

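```bash
python3 - <<'E'
from h import *
s=cam('scene');t=cam('top');v=cam('wrist')
for y in(-137.5,-140.4):
  for z in(126,114,92,74,50): print(y,z,proj(s,(491,y,z)).round(1),proj(t,(491,y,z)).round(1),proj(v,(491,y,z)).round(1))
g=cv2.cvtColor(cv2.imread('pics/scene0.png'),cv2.COLOR_BGR2GRAY)
print('\n'.join('%d '%(174+i)+' '.join('%3d'%q for q in row) for i,row in enumerate(g[174:206,194:220])))
g=cv2.cvtColor(cv2.imread('pics/top0.png'),cv2.COLOR_BGR2GRAY)
print('\n'.join('%d '%(206+i)+' '.join('%3d'%q for q in row) for i,row in enumerate(g[206:234,284:314])))
E
```

```text
-137.5 126 [204.6 181.5] [300.5 217.7] [261.2 240.4]
-137.5 114 [204.9 185. ] [299.9 218.2] [261.2 231.2]
-137.5 92 [205.3 191.3] [298.9 219. ] [261.1 217. ]
-137.5 74 [205.7 196.3] [298.1 219.6] [261.  207.5]
-137.5 50 [206.1 202.8] [297.  220.4] [260.9 196.9]
-140.4 126 [203.6 181.5] [301.7 217.8] [261.2 244.7]
-140.4 114 [203.8 184.9] [301.1 218.2] [261.2 235.3]
-140.4 92 [204.3 191.2] [300.1 219. ] [261.1 220.7]
-140.4 74 [204.7 196.2] [299.2 219.6] [261.  210.9]
-140.4 50 [205.1 202.8] [298.2 220.4] [260.9 200.1]
174 142 141 145 142 141 141 139 143 141 143 139 138 132 131 133 138 142 140 142 143 141 142 144 139 141 142
175 142 143 141 143 142 140 140 142 138 142 134 122 109 105 113 127 138 140 141 140 144 142 139 140 140 142
176 142 140 142 142 141 143 141 138 140 139 126 103  88  83  90 111 133 139 143 143 141 144 141 144 142 141
177 137 142 140 142 143 139 142 142 143 138 117  90  69  68  69  91 121 137 143 141 141 141 142 142 140 140
178 140 141 144 141 142 141 139 141 138 137 120  82  50  45  53  79 116 136 139 140 142 140 138 141 139 145
179 140 140 141 142 141 140 139 136 
[... 5651 characters left out ...]
  61  63  82 108 126 145 154 141 116  85  66  58  61  58  59  58  58  59 116 136
229  42  57  62  62  62  61  60  60  61  61  59  62  60  61  61  62  60  58  57  57  59  59  60  61  60  60  59  58 115 136
230  41  57  62  61  60  59  60  60  60  60  59  59  60  60  60  60  59  60  59  58  59  59  60  59  59  59  58  58 115 135
231  43  58  59  61  61  61  62  59  60  60  62  58  61  60  59  60  60  61  59  58  59  59  59  61  57  59  57  58 118 137
232  41  58  60  59  61  61  62  61  61  61  61  61  60  60  60  61  60  59  60  58  59  57  58  59  59  58  61  60 119 137
233  41  57  60  61  60  60  61  60  59  59  60  61  61  59  61  59  60  62  60  59  59  59  59  60  58  59  60  57 119 138
```

```bash
python3 - <<'E'
from h import *
g=cv2.cvtColor(cv2.imread('pics/g2.png'),cv2.COLOR_BGR2GRAY)
print('\n'.join('%d '%(204+2*i)+' '.join('%3d'%q for q in row) for i,row in enumerate(g[204:290:2,232:292:2])))
E
```

```text
204  90 171 217 222 222 222 221 219 218 218 219 219 220 220 220 221 222 223 222 221 221 220 219 219 220 219 218 215 182  96
206 129 209 222 222 221 219 218 218 219 219 220 220 221 221 221 221 222 221 221 220 219 220 220 219 218 217 216 215 206 131
208 161 218 220 218 217 218 219 220 220 220 221 221 212 193 177 173 190 209 218 220 220 219 218 216 215 215 215 217 215 162
210 175 216 217 218 219 220 220 221 221 222 221 201 144 101  86  83  99 137 190 217 217 216 215 215 216 217 218 219 218 181
212 187 217 219 220 220 221 222 223 223 222 203 128  66  56  55  53  54  65 112 184 213 215 216 217 218 219 219 218 217 197
214 199 220 221 221 222 223 224 223 221 202 131  65  50  49  50  49  51  50  56 112 187 216 219 219 219 219 218 218 218 209
216 208 222 222 223 224 223 222 221 202 127  60  49  49  50  51  51  51  50  49  58 117 192 217 218 218 218 219 219 218 209
218 212 224 224 223 222 222 221 218 166  63  48  50  50  50  51  51  51  51  50  49  58 128 208 218 219 219 218 218 217 204
220 200 223 222 221 221 221 221 212 125  49  48  50  51  51  50  52  51  51  50  50  49  94 196 218 218 218 
[... 3531 characters left out ...]
 112 155 155 158 161 161 165 165 127  68  73  46  32  33  33  32  32  33  36  38
280  31  32  32  32  33  32  31  40  70  70 114 158 158 159 161 159 161 161 125  69  72  42  31  32  32  32  32  32  32  33
282  32  33  32  33  34  32  31  39  70  72 114 157 158 157 157 158 161 162 127  69  72  43  31  33  33  33  32  32  33  32
284  33  32  33  33  31  31  31  39  70  71 112 154 156 154 155 156 159 160 129  70  71  43  31  33  31  32  33  32  32  32
286  32  33  33  32  32  32  32  40  70  71 115 155 156 156 155 155 156 158 129  72  71  43  32  32  32  31  32  33  32  33
288  33  32  33  32  32  32  34  42  69  73 119 155 156 158 160 161 159 157 130  74  71  44  32  32  32  32  31  32  33  32
```

```bash
python3 - <<'E'
from h import *
import cv2
a=cv2.imread('pics/g2.png')[195:295,205:318]
s=cam('scene')['img'][150:215,165:245]
o=np.zeros((500,800,3),np.uint8);o[:400,:400]=cv2.resize(a,(400,400),interpolation=cv2.INTER_CUBIC)
o[:325,400:]=cv2.resize(s,(400,325),interpolation=cv2.INTER_CUBIC)
cv2.imwrite('pics/g3.png',o)
E
```

```text
(no output)
```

View pics/g3.png

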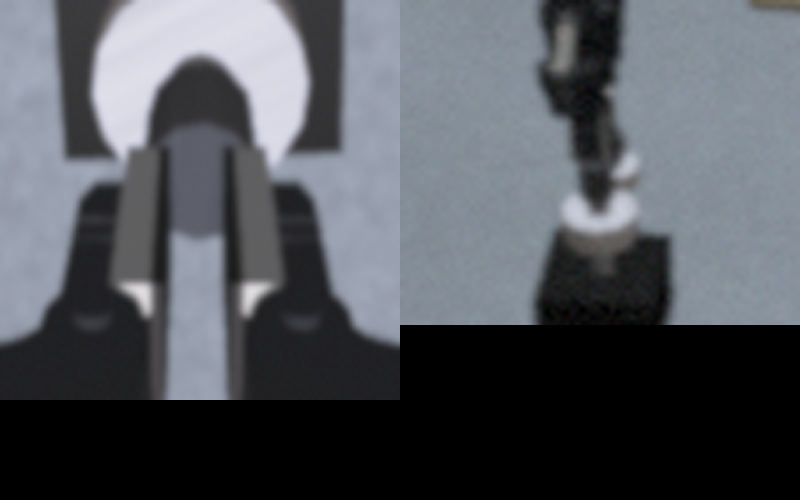

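The picture shows both fingertips (inner edges at about (253,232) and (269,232)) in front of and above the head, whose top face is at rows 226–252. Their pixel spacing puts the tips about 30 mm higher than the reported TCP. I'll open, go 25 mm lower and close gently.

>>> play_rows:
  motion:
    - [[0,0,0,0,0,0],[0,0,0,0,0,0],[0,0,0,0,0,0],[0,0,0,0,0,0],[0,0,0,0,0,0]]
  jaw: 0.65
  squeeze: 20

```text
time: 4.25
tool_pos: [491.2, -139.3, 97.8]
tcp_rot: [-180.0, 0.0, 90.0]
ft_force: [0.2, -0.2, -0.5]
finger_gap: 55.4
grip_force: 0.0
```

>>> play_rows:
  motion:
    - [[0,0,0.5,0,0,0],[0,0,1.0,0,0,0],[0,0,1.5,0,0,0],[0,0,2.0,0,0,0],[0,0,2.5,0,0,0]]

```text
time: 4.75
tool_pos: [491.0, -139.2, 72.1]
tcp_rot: [-180.0, -0.0, 90.0]
ft_force: [-0.2, -0.4, -0.2]
finger_gap: 55.4
grip_force: 0.0
```

>>> play_rows:
  motion:
    - [[0,0,0,0,0,0],[0,0,0,0,0,0],[0,0,0,0,0,0],[0,0,0,0,0,0],[0,0,0,0,0,0]]
  jaw: 0.1

```text
time: 5.25
tool_pos: [491.3, -139.4, 73.0]
tcp_rot: [180.0, 0.0, 90.0]
ft_force: [0.8, -0.6, -0.6]
finger_gap: 19.1
grip_force: 21.5
```

Gripped: the gap is 19.1 mm on the 20 mm head. I'll squeeze harder and lift straight out.

>>> play_rows:
  motion:
    - [[0,0,0,0,0,0],[0,0,0,0,0,0],[0,0,0,0,0,0]]
  squeeze: 70

```text
time: 5.55
tool_pos: [491.4, -139.4, 73.1]
tcp_rot: [180.0, 0.0, 90.0]
ft_force: [-0.5, -0.0, 3.5]
finger_gap: 17.5
grip_force: 68.3
```

>>> play_rows:
  motion:
    - [[0,0,-0.5,0,0,0],[0,0,-1.5,0,0,0],[0,0,-2.5,0,0,0],[0,0,-3.5,0,0,0],[0,0,-4.5,0,0,0]]

```text
time: 6.05
tool_pos: [491.3, -139.4, 119.0]
tcp_rot: [180.0, 0.0, 90.0]
ft_force: [0.7, -0.6, -1.0]
finger_gap: 17.4
grip_force: 68.6
```

>>> play_rows:
  motion:
    - [[0,0,-1.5,0,0,0],[0,0,-3.5,0,0,0],[0,0,-5.5,0,0,0],[0,0,-7.5,0,0,0],[0,0,-8.5,0,0,0]]

```text
time: 6.55
tool_pos: [492.2, -139.7, 205.9]
tcp_rot: [179.8, 0.1, 90.0]
ft_force: [0.9, 1.1, -1.4]
finger_gap: 17.5
grip_force: 68.7
```

>>> play_rows:
  motion:
    - [[2.5,0.4,0,0,0,0],[7,1.1,0,0,0,0],[11.5,1.8,0,0,0,0],[16,2.55,0,0,0,0],[20.5,3.27,0,0,0,0]]

```text
time: 7.05
tool_pos: [523.8, 67.4, 203.0]
tcp_rot: [180.0, 0.0, 90.0]
ft_force: [0.5, -0.0, -1.3]
finger_gap: 17.5
grip_force: 68.6
```

>>> play_rows:
  motion:
    - [[3,0.5,0,0,0,0],[4.6,0.75,0,0,0,0],[4.6,0.75,2,0,0,0],[4.6,0.75,4,0,0,0],[4.6,0.75,4.7,0,0,0]]

```text
time: 7.55
tool_pos: [529.9, 111.1, 153.4]
tcp_rot: [-179.8, 0.0, 90.0]
ft_force: [-1.2, -0.7, -1.7]
finger_gap: 17.6
grip_force: 68.7
```

>>> play_rows:
  motion:
    - [[0,0,0,0,0,0],[0,0,0,0,0,0],[0,0,0,0,0,0]]

```text
time: 7.85
tool_pos: [532.2, 111.4, 157.2]
tcp_rot: [179.9, -0.0, 90.0]
ft_force: [0.8, 0.3, -0.9]
finger_gap: 17.4
grip_force: 68.7
```

```bash
python3 - <<'E'
from h import *
s=sensors.sense();print(s['tool_pos'],s['tcp_rot'],s['ft_force'],s['wrist_torque'])
v=cam('wrist');w=cam('scene');t=cam('top')
cv2.imwrite('pics/i1w.png',v['img']);cv2.imwrite('pics/i1s.png',w['img'])
x,y=s['tool_pos'][:2];f=s['tool_pos'][2]-63
for X in((531.8,114,85),(x,y+2.1,f),(x,y+2.1,f+104)):print(np.round(X),proj(v,X).round(1),proj(w,X).round(1))
o=np.zeros((600,800,3),np.uint8)
o[:600,:450]=cv2.resize(v['img'][130:250,215:305],(450,600),interpolation=cv2.INTER_CUBIC)
o[:560,450:]=cv2.resize(w['img'][175:255,267:317],(350,560),interpolation=cv2.INTER_CUBIC)
cv2.imwrite('pics/i1.png',o)
E
```

```text
[532.24116659 111.43270255 157.24765404] [ 1.79883387e+02 -9.81660290e-03  8.99703036e+01] [ 0.8287246   0.26438987 -0.87330439] [ 0.00042158  0.02628582 -0.04594866]
[532. 114.  85.] [260.4 187.4] [292.3 208.3]
[532. 114.  94.] [260.9 191. ] [292.4 205.7]
[532. 114. 198.] [261.8 251.5] [295.  174.2]
```

View pics/i1.png

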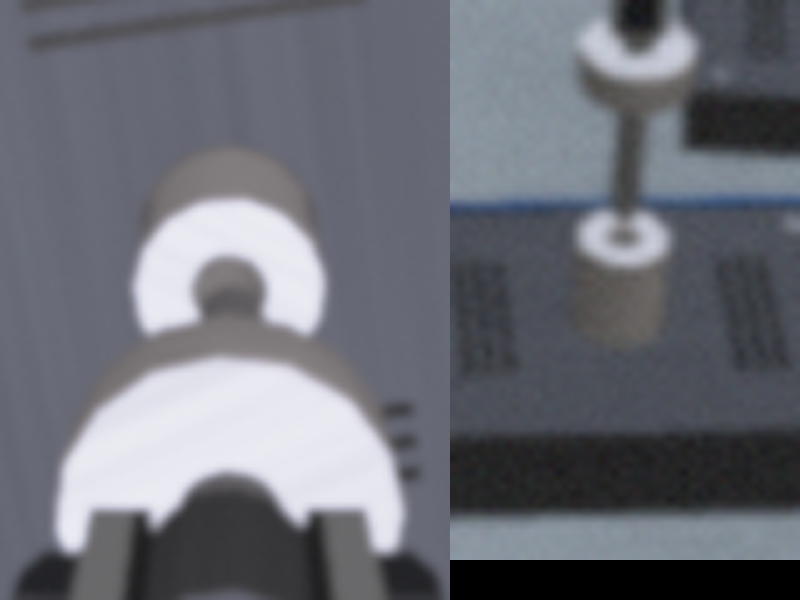

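The picture shows the foot at about (231,290) in the wrist crop, over the bore centre (230,290). In the scene crop the foot column (625) matches the bore (625) and the rod is upright, so it's aligned within about 0.5 mm. I'll lower it gently.

>>> play_rows:
  motion:
    - [[0,0,0.3,0,0,0],[0,0,0.6,0,0,0],[0,0,0.9,0,0,0],[0,0,1.2,0,0,0],[0,0,1.3,0,0,0]]

```text
time: 8.5
tool_pos: [531.0, 111.6, 142.1]
tcp_rot: [-179.9, 0.0, 90.0]
ft_force: [-0.8, 1.4, -1.6]
finger_gap: 17.9
grip_force: 68.7
```

>>> play_rows:
  motion:
    - [[0,0,0.2,0,0,0],[0,0,0.4,0,0,0],[0,0,0.5,0,0,0],[0,0,0.6,0,0,0],[0,0,0.6,0,0,0]]

```text
time: 9.0
tool_pos: [531.3, 111.7, 136.6]
tcp_rot: [-180.0, 0.0, 90.0]
ft_force: [0.4, 0.7, -2.0]
finger_gap: 17.4
grip_force: 68.7
```

>>> play_rows:
  motion:
    - [[0,0,0.1,0,0,0],[0,0,0.2,0,0,0],[0,0,0.3,0,0,0],[0,0,0.4,0,0,0],[0,0,0.5,0,0,0]]

```text
time: 9.5
tool_pos: [531.4, 111.7, 131.7]
tcp_rot: [-180.0, -0.0, 90.0]
ft_force: [-0.7, -0.3, -2.1]
finger_gap: 18.0
grip_force: 68.7
```

>>> play_rows:
  motion:
    - [[0,0,0.1,0,0,0],[0,0,0.2,0,0,0],[0,0,0.3,0,0,0],[0,0,0.4,0,0,0],[0,0,0.5,0,0,0]]

```text
time: 10.0
tool_pos: [532.3, 111.8, 128.4]
tcp_rot: [179.9, -0.0, 90.0]
ft_force: [-2.0, -0.3, 10.8]
finger_gap: 17.8
grip_force: 70.0
```

```bash
python3 - <<'E'
from h import *
s=sensors.sense();print(s['tool_pos'],s['ft_force'],s['wrist_torque'])
w=cam('scene');g=cv2.cvtColor(w['img'],cv2.COLOR_BGR2GRAY)
for z in(85,95,105,115,125,135,145,150,155):print(z,proj(w,(531.5,113,z)).round(1))
print('\n'.join('%d '%(178+i)+' '.join('%3d'%q for q in row) for i,row in enumerate(g[178:216,280:308])))
E
```

```text
[532.2864993  111.81373593 128.38872281] [-1.97052284 -0.29059745 10.82289436] [ 0.00236719  0.41916034 -0.01695398]
85 [292.  208.2]
95 [292.2 205.3]
105 [292.5 202.4]
115 [292.7 199.5]
125 [292.9 196.6]
135 [293.2 193.6]
145 [293.4 190.6]
150 [293.6 189.1]
155 [293.7 187.6]
178 144 142 142 140 142 142 140 137 119  86  40  24  33  31  29  27  30  25  39  57  71  77  82  82  83  82  84  83
179 142 145 141 143 143 143 143 139 128  98  53  31  23  19  16  17  31  41  57  73  82  79  78  82  84  82  80  81
180 145 145 146 145 144 145 146 141 131 109  70  43  21  24  18  26  40  65  88  98  83  77  81  80  81  82  81  84
181 142 146 145 144 144 147 141 143 135 113  77  46  29  27  33  32  57  87 112 114  86  76  75  84  79  82  83  79
182 140 142 143 143 144 141 140 140 131 103  69  38  29  19  22  33  61  95 115 114  88  79  75  81  82  78  79  80
183 144 141 142 144 143 142 143 141 130 108  70  40  24  22  26  35  65  97 122 116  90  77  78  81  82  86  85  80
184 141 142 138 140 142 141 140 141 131 107  70  38  24  23  25  36  68 103 124 115  87  78  79  79  88  95  91  87
185 140 141
[... 2884 characters left out ...]
  83
210  84  83  81  81  91 121 160 182 190 183 166 158 163 177 197 200 193 163 120  89  83  86  83  83  83  80  78  81
211  79  81  79  80  85  94 120 149 169 183 188 187 192 194 193 187 171 137 101  84  80  82  78  79  80  75  77  74
212  79  79  84  81  77  80  87 104 123 148 165 172 176 175 164 148 129 107  90  82  78  80  78  80  72  64  68  66
213  78  81  82  80  77  79  80  85  90 103 114 119 120 120 117 112 104  93  85  83  79  81  79  80  73  63  64  65
214  80  80  84  81  80  81  79  81  86  87  90  93  96  97 100 102 102  94  84  83  83  77  82  79  79  67  60  65
215  78  80  80  79  78  77  79  84  86  84  91  91  94  96  99  98 101  92  83  80  83  82  80  78  76  69  61  66
```

>>> play_rows:
  motion:
    - [[0,0,0.1,0,0,0],[0,0,0.2,0,0,0],[0,0,0.3,0,0,0],[0,0,0.4,0,0,0]]

```text
time: 10.45
tool_pos: [532.4, 111.8, 124.4]
tcp_rot: [179.9, -0.0, 90.0]
ft_force: [-1.5, -0.2, 8.9]
finger_gap: 17.6
grip_force: 69.6
```

>>> play_rows:
  motion:
    - [[0,0,0.15,0,0,0],[0,0,0.3,0,0,0],[0,0,0.45,0,0,0],[0,0,0.6,0,0,0]]

```text
time: 10.85
tool_pos: [532.5, 111.8, 118.6]
tcp_rot: [179.8, -0.0, 90.0]
ft_force: [-0.8, 1.1, 9.7]
finger_gap: 17.6
grip_force: 69.7
```

>>> play_rows:
  motion:
    - [[0,0,0,0,0,0],[0,0,0.05,0,0,0],[0,0,0.1,0,0,0],[0,0,0.15,0,0,0],[0,0,0.2,0,0,0]]
  squeeze: 25

```text
time: 11.35
tool_pos: [532.5, 111.8, 116.6]
tcp_rot: [179.8, -0.0, 90.0]
ft_force: [-1.6, 0.2, 9.8]
finger_gap: 17.8
grip_force: 69.7
```

>>> play_rows:
  motion:
    - [[0,0,0,0,0,0],[0,0,0.05,0,0,0],[0,0,0.1,0,0,0]]
  squeeze: 26
  jaw: 0.1

```text
time: 11.65
tool_pos: [532.5, 111.8, 115.6]
tcp_rot: [179.8, -0.0, 90.0]
ft_force: [-1.3, 0.2, 9.9]
finger_gap: 17.4
grip_force: 69.7
```

>>> play_rows:
  motion:
    - [[0,0,0,0,0,0],[0,0,0,0,0,0],[0,0,0,0,0,0]]
  jaw: 0.35
  squeeze: 25

```text
time: 11.95
tool_pos: [531.1, 111.6, 113.4]
tcp_rot: [-180.0, 0.0, 90.0]
ft_force: [0.2, -0.2, -0.2]
finger_gap: 29.9
grip_force: 0.0
```

>>> play_rows:
  motion:
    - [[0,0,0,0,0,0],[0,0,0,0,0,0],[0,0,0,0,0,0],[0,0,0,0,0,0]]
  jaw: 0.1

```text
time: 12.35
tool_pos: [531.3, 111.7, 113.6]
tcp_rot: [-180.0, 0.0, 90.0]
ft_force: [1.4, -0.5, -2.4]
finger_gap: 19.3
grip_force: 24.6
```

>>> play_rows:
  motion:
    - [[0,0,0.05,0,0,0],[0,0,0.1,0,0,0],[0,0,0.15,0,0,0],[0,0,0.2,0,0,0]]

```text
time: 12.75
tool_pos: [532.3, 111.8, 113.3]
tcp_rot: [179.9, -0.0, 90.0]
ft_force: [-1.7, -0.7, 8.5]
finger_gap: 19.3
grip_force: 25.3
```

>>> play_rows:
  motion:
    - [[0,0,0.05,0,0,0],[0,0,0.1,0,0,0],[0,0,0.15,0,0,0],[0,0,0.2,0,0,0]]

```text
time: 13.15
tool_pos: [532.4, 111.9, 111.6]
tcp_rot: [179.9, -0.0, 90.0]
ft_force: [-1.2, -0.1, 9.7]
finger_gap: 19.2
grip_force: 25.3
```

>>> play_rows:
  motion:
    - [[0,0,0.05,0,0,0],[0,0,0.1,0,0,0],[0,0,0.15,0,0,0],[0,0,0.2,0,0,0]]

```text
time: 13.55
tool_pos: [532.4, 111.9, 109.6]
tcp_rot: [179.9, -0.0, 90.0]
ft_force: [-1.3, 0.3, 10.1]
finger_gap: 18.5
grip_force: 25.3
```

>>> play_rows:
  motion:
    - [[0,0,0.05,0,0,0],[0,0,0.1,0,0,0],[0,0,0.15,0,0,0],[0,0,0.2,0,0,0]]

```text
time: 13.95
tool_pos: [532.4, 111.8, 107.6]
tcp_rot: [179.9, -0.0, 90.0]
ft_force: [-1.2, -0.5, 10.2]
finger_gap: 19.1
grip_force: 25.3
```

>>> play_rows:
  motion:
    - [[0,0,0.05,0,0,0],[0,0,0.1,0,0,0],[0,0,0.15,0,0,0],[0,0,0.2,0,0,0]]

```text
time: 14.35
tool_pos: [532.4, 111.9, 105.6]
tcp_rot: [179.9, -0.0, 90.0]
ft_force: [-1.4, -0.8, 9.3]
finger_gap: 19.3
grip_force: 25.3
```

>>> play_rows:
  motion:
    - [[0,0,0.05,0,0,0],[0,0,0.1,0,0,0],[0,0,0.15,0,0,0],[0,0,0.2,0,0,0]]

```text
time: 14.75
tool_pos: [532.4, 111.9, 103.6]
tcp_rot: [179.9, -0.0, 90.0]
ft_force: [-2.1, -0.3, 10.1]
finger_gap: 19.2
grip_force: 25.3
```

>>> play_rows:
  motion:
    - [[0,0,0.05,0,0,0],[0,0,0.1,0,0,0],[0,0,0.15,0,0,0],[0,0,0.2,0,0,0]]

```text
time: 15.15
tool_pos: [532.4, 111.8, 101.6]
tcp_rot: [179.9, -0.0, 90.0]
ft_force: [-2.3, 0.6, 10.2]
finger_gap: 19.1
grip_force: 25.3
```

```bash
cat >> h.py <<'E'
def cols(lo,hi,c0=288,c1=299,n=3):
    w=cam('scene');g=sum(cv2.cvtColor(cam('scene')['img'],cv2.COLOR_BGR2GRAY).astype(int) for _ in range(n))//n
    for i in range(lo,hi):print(i,' '.join('%3d'%q for q in g[i,c0:c1]),'| %3d %3d %3d %3d'%tuple(g[i,284:288]))
    return w
E
python3 - <<'E'
from h import *
w=cols(180,216)
for z in(85,95,103,115,121,125,135,145):print(z,proj(w,(531.5,113,z)).round(1))
E
```

```text
180 110  70  31  22  25  33  36  32  28  24  44 | 143 144 143 135
181 114  72  33  24  30  36  36  32  25  33  62 | 142 143 143 137
182 111  67  33  28  34  46  46  36  21  37  71 | 143 143 140 133
183 100  57  28  22  35  47  48  36  19  37  72 | 141 143 139 129
184  93  48  23  25  28  31  35  26  21  38  74 | 140 142 141 126
185  94  48  28  32  37  37  35  33  26  40  75 | 140 143 137 126
186  93  47  29  37  38  38  38  38  34  45  79 | 140 140 139 125
187  97  52  28  25  25  28  30  31  30  49  87 | 141 141 138 128
188 108  69  36  26  20  21  20  31  47  68 101 | 143 142 140 133
189 119  85  54  26  20  27  25  44  67  95 118 | 142 142 140 135
190 120  86  55  29  24  26  29  49  79 109 127 | 141 141 141 135
191 119  87  52  25  20  24  27  53  84 117 131 | 140 141 141 138
192 120  86  51  29  22  22  31  54  89 120 133 | 141 140 142 140
193 130  86  48  28  23  22  32  60  97 126 138 | 141 145 151 152
194 150  92  48  28  23  23  33  63 109 143 151 | 144 154 168 174
195 158  96  45  26  25  28  34  76 127 168 173 | 147 166 184 188
196 161 105  59  41  38  35  50  84 136 177 
[... 717 characters left out ...]
 156 139 107 |  92 134 174 189
208 187 149  97  79  86 117 160 189 189 168 126 |  96 145 188 200
209 190 162 122 109 115 138 174 199 198 176 128 |  93 139 182 198
210 191 183 164 158 162 174 194 201 194 164 118 |  86 122 159 184
211 172 182 187 189 189 194 195 188 170 138 102 |  82  91 118 148
212 124 149 164 171 175 174 167 149 127 109  89 |  79  80  87 103
213  92 103 113 118 121 122 119 112 103  97  87 |  80  79  80  84
214  86  88  90  91  95  98  99 100  99  93  86 |  79  79  81  83
215  86  88  91  93  93  97 100 101 101  93  85 |  79  77  81  83
85 [292.  208.2]
95 [292.2 205.3]
103 [292.4 203. ]
115 [292.7 199.5]
121 [292.8 197.8]
125 [292.9 196.6]
135 [293.2 193.6]
145 [293.4 190.6]
```

>>> play_rows:
  motion:
    - [[0,0,0.05,0,0,0],[0,0,0.1,0,0,0],[0,0,0.15,0,0,0],[0,0,0.2,0,0,0]]

```text
time: 15.75
tool_pos: [532.5, 111.9, 99.6]
tcp_rot: [179.9, -0.0, 90.0]
ft_force: [-1.7, 0.3, 9.5]
finger_gap: 18.8
grip_force: 25.3
```

>>> play_rows:
  motion:
    - [[0,0,0.05,0,0,0],[0,0,0.1,0,0,0],[0,0,0.15,0,0,0],[0,0,0.2,0,0,0]]

```text
time: 16.15
tool_pos: [532.4, 111.9, 97.6]
tcp_rot: [179.9, -0.0, 90.0]
ft_force: [-1.8, -0.0, 9.6]
finger_gap: 18.7
grip_force: 25.3
```

>>> play_rows:
  motion:
    - [[0,0,0.05,0,0,0],[0,0,0.1,0,0,0],[0,0,0.15,0,0,0],[0,0,0.2,0,0,0]]

```text
time: 16.55
tool_pos: [532.5, 111.8, 95.6]
tcp_rot: [179.9, -0.0, 90.0]
ft_force: [-0.8, 0.0, 9.1]
finger_gap: 19.2
grip_force: 25.3
```

>>> play_rows:
  motion:
    - [[0,0,0.05,0,0,0],[0,0,0.1,0,0,0],[0,0,0.15,0,0,0],[0,0,0.2,0,0,0]]

```text
time: 16.95
tool_pos: [532.6, 111.9, 93.8]
tcp_rot: [179.8, -0.0, 90.0]
ft_force: [-2.5, -0.3, 13.0]
finger_gap: 19.3
grip_force: 25.6
```

>>> play_rows:
  motion:
    - [[0,0,0.03,0,0,0],[0,0,0.06,0,0,0],[0,0,0.1,0,0,0]]

```text
time: 17.25
tool_pos: [533.0, 111.9, 93.6]
tcp_rot: [179.8, -0.0, 90.0]
ft_force: [-2.1, -0.8, 14.7]
finger_gap: 18.9
grip_force: 25.9
```

>>> play_rows:
  motion:
    - [[0,0,0.03,0,0,0],[0,0,0.06,0,0,0],[0,0,0.1,0,0,0]]

```text
time: 17.55
tool_pos: [533.5, 112.0, 93.5]
tcp_rot: [179.7, -0.0, 90.0]
ft_force: [-5.2, -0.2, 22.5]
finger_gap: 19.2
grip_force: 26.7
```

The bottom is felt: the TCP stalls at 93.5 while the force rises to 22.5 N, giving a depth of about 52 mm. I'll ease off, release, and straddle the head.

>>> play_rows:
  motion:
    - [[0,0,-0.1,0,0,0],[0,0,-0.2,0,0,0],[0,0,-0.3,0,0,0],[0,0,-0.3,0,0,0]]

```text
time: 17.95
tool_pos: [532.2, 111.8, 93.7]
tcp_rot: [179.9, -0.0, 90.0]
ft_force: [1.7, 0.7, 5.2]
finger_gap: 18.9
grip_force: 25.2
```

>>> play_rows:
  motion:
    - [[0,0,0,0,0,0],[0,0,0,0,0,0],[0,0,0,0,0,0],[0,0,0,0,0,0]]
  jaw: 0.38

```text
time: 18.35
tool_pos: [530.9, 111.6, 92.2]
tcp_rot: [-179.9, 0.0, 90.0]
ft_force: [-1.1, -0.3, -0.0]
finger_gap: 32.5
grip_force: 0.0
```

```bash
python3 - <<'E'
from h import *
s=sensors.sense();print(s['tool_pos'],s['ft_force'],s['finger_gap'])
w=cols(178,215)
v=cam('wrist');cv2.imwrite('pics/c1w.png',v['img'])
g=cv2.cvtColor(v['img'],cv2.COLOR_BGR2GRAY)
print('\n'.join('%d '%(200+3*i)+' '.join('%3d'%q for q in row) for i,row in enumerate(g[200:284:3,222:302:3])))
E
```

```text
[530.86061086 111.63841728  92.23011662] [-1.10471804 -0.2951319  -0.00650455] 32.464416221650694
178  55  45  53  68 102 130 136 123  93  64  48 | 141 137 125  92
179  53  48  58  77 108 133 138 131 100  72  55 | 142 139 124  91
180  48  39  44  58  81  97 100  95  77  54  46 | 142 141 122  90
181  56  29  24  36  46  56  57  52  41  30  33 | 144 141 127  95
182  79  43  22  25  33  35  34  31  24  21  36 | 143 143 137 117
183 103  57  23  26  32  34  33  29  20  32  58 | 142 144 141 132
184 108  62  28  26  37  43  40  26  20  41  76 | 141 143 141 137
185 108  60  27  27  43  50  43  31  21  45  88 | 140 141 141 136
186 102  56  22  25  33  37  36  29  24  49  91 | 139 140 140 131
187  89  47  26  28  27  30  26  23  21  51  94 | 141 141 137 124
188  77  38  37  45  46  45  45  38  31  52  94 | 142 142 136 116
189  69  37  47  58  63  59  59  52  38  55  96 | 143 142 134 111
190  70  34  34  47  46  46  46  42  39  59  96 | 142 141 134 111
191  77  41  26  27  29  29  29  29  35  67 103 | 140 140 137 118
192  97  55  31  19  24  24  24  35  54  83 113 | 141 141 138 127
193 108  72 
[... 3875 characters left out ...]
 100 113  84  28  29  32  85
266  52  30  29  50 101  96 101  96 107 108 112 108 109 110 110 107 106 108 107 108  99 113  88  30  28  40  96
269  89  34  29  62 108 110 111 104 107 109 112 108 110 110 110 107 106 108 107 110 106 113  98  32  29  69 157
272  92  35  30  75 109 110 111 108 107 110 111 108 110 110 110 107 107 108 107 110 110 112 105  37  30  72 169
275  88  37  31  88 110 109 111 110 107 111 109 108 109 110 108 106 108 108 107 111 112 112 109  48  29  73 111
278  86  41  32  99 110 109 110 112 109 111 109 108 110 110 108 106 108 107 109 111 112 111 112  58  30  74  67
281  86  43  38 103 110 109 110 112 109 109 108 109 110 110 108 106 108 108 111 110 112 112 112  73  31  76  64
```

>>> play_rows:
  motion:
    - [[0,0,0.2,0,0,0],[0,0,0.4,0,0,0],[0,0,0.6,0,0,0],[0,0,0.75,0,0,0],[0,0,0.9,0,0,0]]

```text
time: 19.1
tool_pos: [531.3, 111.7, 83.6]
tcp_rot: [-180.0, 0.0, 90.0]
ft_force: [-0.8, 0.3, -0.1]
finger_gap: 32.6
grip_force: 0.0
```

>>> play_rows:
  motion:
    - [[0,0,0.05,0,0,0],[0,0,0.1,0,0,0],[0,0,0.15,0,0,0],[0,0,0.2,0,0,0],[0,0,0.25,0,0,0]]

```text
time: 19.6
tool_pos: [531.6, 111.7, 81.5]
tcp_rot: [180.0, -0.0, 90.0]
ft_force: [-0.2, -0.2, 1.9]
finger_gap: 32.4
grip_force: 1.0
```

>>> play_rows:
  motion:
    - [[0,0,0.12,0,0,0],[0,0,0.24,0,0,0],[0,0,0.36,0,0,0],[0,0,0.48,0,0,0],[0,0,0.6,0,0,0]]

```text
time: 20.1
tool_pos: [531.5, 111.7, 75.2]
tcp_rot: [180.0, -0.0, 90.0]
ft_force: [-0.1, -0.4, 2.0]
finger_gap: 32.2
grip_force: 1.0
```

>>> play_rows:
  motion:
    - [[0,0,0.05,0,0,0],[0,0,0.1,0,0,0],[0,0,0.15,0,0,0],[0,0,0.2,0,0,0]]

```text
time: 20.5
tool_pos: [531.4, 111.7, 73.3]
tcp_rot: [180.0, -0.0, 90.0]
ft_force: [-0.4, 0.0, 2.2]
finger_gap: 32.7
grip_force: 1.0
```

>>> play_rows:
  motion:
    - [[0,0,0.05,0,0,0],[0,0,0.1,0,0,0],[0,0,0.15,0,0,0],[0,0,0.2,0,0,0]]

```text
time: 20.9
tool_pos: [531.4, 111.7, 71.3]
tcp_rot: [180.0, 0.0, 90.0]
ft_force: [0.3, 0.3, 2.5]
finger_gap: 32.4
grip_force: 1.0
```

>>> play_rows:
  motion:
    - [[0,0,0.05,0,0,0],[0,0,0.1,0,0,0],[0,0,0.15,0,0,0]]

```text
time: 21.2
tool_pos: [531.6, 111.7, 70.8]
tcp_rot: [180.0, 0.0, 90.0]
ft_force: [-6.0, -2.0, 13.6]
finger_gap: 32.5
grip_force: 6.8
```

```bash
python3 - <<'E'
from h import *
s=sensors.sense();print(s['tool_pos'],s['ft_force'],s['finger_gap'])
w=cols(184,220)
for z in(85,94,103,115):print(z,proj(w,(531.5,113,z)).round(1),proj(w,(553.5,113,z)).round(1),proj(w,(549.5,113,z)).round(1))
cv2.imwrite('pics/f1.png',cv2.resize(w['img'][150:240,240:340],(700,600),interpolation=cv2.INTER_CUBIC))
E
```

```text
[531.57209061 111.67598542  70.81399148] [-5.99057669 -1.99919358 13.55438518] 32.5096859242234
184  34  36  47  89 126 142 141 116  64  34  35 | 140 137 112  68
185  45  54  70  95 125 134 131 108  66  42  34 | 139 133 112  67
186  48  61  76 108 133 138 131 108  72  52  42 | 139 134 109  67
187  41  45  55  79 100 104  98  82  58  47  45 | 140 136 109  63
188  35  28  33  45  59  62  62  53  37  33  36 | 142 136 112  68
189  54  24  21  32  39  39  38  34  23  27  44 | 141 138 122  91
190  75  33  17  27  34  38  32  23  19  45  73 | 141 139 133 112
191  86  43  16  31  39  40  32  25  31  61  98 | 140 140 136 121
192  86  42  23  31  47  49  36  25  32  71 107 | 141 139 136 120
193  79  39  14  23  37  38  34  23  40  80 113 | 141 143 137 119
194  65  30  22  30  28  30  27  23  40  82 114 | 143 143 138 112
195  57  33  41  47  50  49  45  40  42  84 115 | 142 143 135 107
196  56  40  55  62  62  65  59  46  46  86 117 | 142 141 132 102
197  56  34  40  45  45  47  45  39  46  86 122 | 141 141 130 100
198  72  35  25  29  29  26  27  32  54  96 126 | 141 143 137 114
199  95  52  3
[... 853 characters left out ...]
83  86  87  89  90  93  96  97  93  86 |  78  77  80  81
213  82  83  85  88  91  93  93  98  99  92  85 |  78  78  80  82
214  84  86  89  90  96  95  97  99  99  95  86 |  77  79  77  83
215  85  87  89  94  94  97 100 103 100  91  83 |  76  78  81  83
216  84  86  91  91  96 100  99 101  99  92  82 |  79  78  80  81
217  85  88  90  92  95  98 100 100  97  89  82 |  76  79  80  84
218  84  88  92  93  96  99 100  99  96  91  81 |  78  79  82  84
219  86  89  90  93  94  98 100  99  96  89  82 |  76  80  81  84
85 [292.  208.2] [291.7 213.2] [291.8 212.3]
94 [292.2 205.6] [291.9 210.6] [292.  209.7]
103 [292.4 203. ] [292.1 208. ] [292.2 207.1]
115 [292.7 199.5] [292.4 204.5] [292.5 203.5]
```

View pics/f1.png

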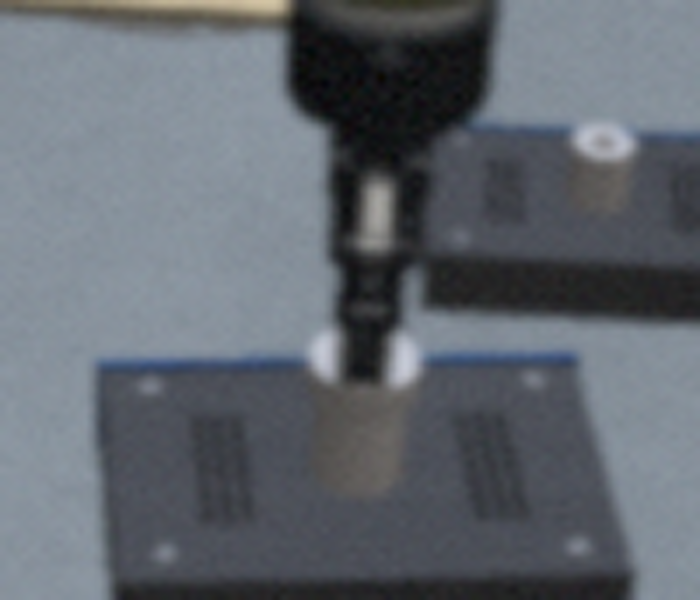

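The picture shows the collar's front edge down on the socket tube with no white rim visible between them; the fingertips are on the collar at about (365,380). I'll settle briefly, then retract straight up.

>>> play_rows:
  motion:
    - [[0,0,0,0,0,0],[0,0,0.03,0,0,0],[0,0,0.03,0,0,0]]

```text
time: 21.7
tool_pos: [531.6, 111.7, 70.8]
tcp_rot: [180.0, 0.0, 90.0]
ft_force: [-3.9, -0.9, 12.8]
finger_gap: 32.7
grip_force: 6.2
```

>>> play_rows:
  motion:
    - [[0,0,-0.2,0,0,0],[0,0,-0.6,0,0,0],[0,0,-1.5,0,0,0],[0,0,-3,0,0,0],[0,0,-4.5,0,0,0]]

```text
time: 22.2
tool_pos: [531.4, 111.7, 115.9]
tcp_rot: [180.0, -0.0, 90.0]
ft_force: [-0.4, 0.5, 0.2]
finger_gap: 32.6
grip_force: 0.0
```

>>> play_rows:
  motion:
    - [[0,0,-2,0,0,0],[0,0,-4,0,0,0],[0,0,-7,0,0,0],[0,0,-10,0,0,0],[0,0,-11,0,0,0]]

```text
time: 22.7
tool_pos: [533.4, 112.0, 230.0]
tcp_rot: [179.6, -0.0, 90.0]
ft_force: [0.3, 0.2, 0.5]
finger_gap: 32.2
grip_force: 0.0
```

>>> play_rows:
  motion:
    - [[-5,0,0,0,0,0],[-10,0,0,0,0,0],[-14,0,0,0,0,0],[-16,0,0,0,0,0],[-16,0,0,0,0,0]]

```text
time: 23.2
tool_pos: [531.1, -51.1, 224.6]
tcp_rot: [-180.0, 0.0, 89.8]
ft_force: [0.1, 0.6, -0.4]
finger_gap: 32.4
grip_force: 0.0
```

```bash
python3 - <<'E'
from h import *
s=sensors.sense();print(s['time'],s['tool_pos'],s['ft_force'])
w=cols(172,216)
for z in(85,103,124.6,148.6):print(z,proj(w,(531.5,113,z)).round(1))
E
```

```text
23.2 [531.11137632 -51.0512871  224.56546833] [ 0.10524577  0.5999128  -0.39035706]
172 146 143 144 143 144 143 144 143 146 143 138 | 143 143 144 145
173 145 142 142 144 143 143 144 143 144 145 138 | 144 143 145 144
174 144 143 143 144 142 144 144 146 144 144 138 | 144 145 145 146
175 144 143 143 145 142 142 144 143 145 144 138 | 143 146 144 142
176 142 142 144 144 144 142 142 142 142 143 134 | 142 142 142 142
177 142 143 145 145 143 142 143 141 142 142 137 | 141 141 141 142
178 141 143 144 142 143 142 141 142 140 141 137 | 142 141 141 142
179 142 141 141 142 141 140 141 139 139 141 137 | 142 141 141 141
180 140 142 140 140 140 139 139 139 138 140 135 | 142 144 144 142
181 143 140 141 139 139 140 139 141 139 138 134 | 144 142 143 145
182 140 139 140 138 142 141 138 139 139 140 136 | 143 142 142 139
183 141 140 138 140 140 140 140 141 140 141 136 | 143 143 142 142
184 142 140 140 140 140 140 140 143 141 142 137 | 141 142 142 142
185 141 142 142 141 140 139 138 141 143 142 137 | 139 139 142 141
186 140 140 140 140 139 137 137 138 141 139 137 | 138 139 139 141
187 141 139 134 128 125 12
[... 1262 characters left out ...]
6 196 190 172 |  92 122 158 180
207 166 177 181 187 189 186 186 182 173 161 137 |  77  90 116 142
208 116 132 144 154 160 156 153 146 131 119 107 |  74  77  85  99
209  88  95 102 110 112 111 112 107 102  99  95 |  79  77  79  82
210  80  83  89  88  91  94  94  96  96  95  91 |  78  78  80  81
211  83  84  87  88  90  93  93  94  95  93  88 |  79  78  80  83
212  83  85  85  86  89  89  93  94  97  93  86 |  78  78  78  82
213  83  86  88  88  90  91  93  98  99  94  84 |  78  79  80  81
214  83  88  89  90  94  95  98  99 102  93  85 |  76  78  79  81
215  85  86  90  90  92  96  99  99  98  93  83 |  77  79  80  82
85 [292.  208.2]
103 [292.4 203. ]
124.6 [292.9 196.7]
148.6 [293.5 189.5]
```

```bash
python3 -c "
from h import *
print(job.hand_in())"
```

```text
the job is handed in; nothing more can be done
None
```

The gauge stands upright on the socket bottom, which I felt about 52 mm below the rim, with its collar resting on the rim. The push peaked at about 24 N, the arm is clear of everything, and I handed the job in at about 23 s; no verdict came back.

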